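# Bring the hanging transformer carrier to rest over the test adapter

## Robot

A 6-joint arm with a two-finger parallel gripper is mounted at the origin on the work surface. World frame = base frame: x ahead of the robot, y to its left, z up, the work surface at z = 0. Lengths are in m, angles in rad, forces in N, time in s.
With the tool pointing down it reaches from about 0.275 to 0.725 m from the base axis. Payload 15.9 kg.
Tool frame: the origin (TCP) lies at the very end of the fingers, on their centre line; the grasp point (between the pads) lies behind it (robot.hold_point_z is the z of the grasp point in the tool frame, in m); z points along the fingers, y is the line along which they close (so a half turn about z gives the same grasp; the last joint's range is limited). The gripper opens to 85 mm and grips with 20 to 120 N. Pads are 22 mm wide; open, the fingers measure 114 mm over their backs; the gripper's body (76 mm by 85 mm) begins 54 mm behind the grasp point. The pads swing forward as they close: fully open they stand 13 mm farther back than shut.
Start: joints at [-1.211, 0.213, -0.034, 1.323, 0, 1.571], TCP at [0.176, -0.468, 0.231] pointing down, gripper open.
Joint ranges: [-2.98, 2.98], [-0.74, 1.72], [-1.14, 1.35], [-2.1, 2.04], [-1.57, 1.44], [-3.14, 3.14]. Speed limits (rad/s): [1.89, 1.89, 2.39, 2.57, 3.14, 3.14].

## Interface

Orientations are given as a unit quaternion [x, y, z, w].
In Python, from cell import robot gives the robot as it stands.
- The arm moves only by the tool send_rows, never from a script. Its argument "moves" is a list of rows, each a list of 7 numbers: the shift along the tool's x, y, z in m, then the turn, a rotation vector about the tool's x, y, z in degrees, then the finger opening in m, from 0 to 0.0854. In form: [[tx, ty, tz, wx, wy, wz, jaw], ...]. A call has 1 to 10 rows; each row is the pose to reach, as a shift and turn from the pose commanded when the call began, along the tool's axes at that moment; what a row does not reach only later rows make up. A row lasts 1/10 s, in which the tool goes at most 50 mm and 8.59 degrees, less where a joint would pass 70% of its speed; a pose out of reach is approached as far as the arm can. A call with a gripper value outside its range is refused whole. The fingers move at their own pace and stop on an object; "squeeze" is the grip in N (left out, the last holds). Time passes only in rows, so rows that repeat a pose let the fingers close. It gives the time, the measured TCP pose, the force, the opening and the grip force at its end, in the units of the state.
- robot.get_obs(): the state, without advancing time (a new reading comes with each control period).
- robot.read_camera(name): name is "side" or "top" or "wrist"; returns (picture, depth): 420x560x3 uint8, red, green, blue; 420x560 float32, m along the optical axis (not along the pixel's ray), 0 where there is no reading.
- robot.camera_model(name): a dict with "fx", "fy", "cx", "cy" (pixels), "rvec" (rotation vector, rad) and "tvec" (3), from world to camera coordinates, as OpenCV has them; the wrist camera has in their place "tool_from_camera" (4x4, takes a point from camera to tool coordinates, whose origin is the TCP and whose axes are the flange's). Camera axes: x right, y down, z forward; pixel columns grow to the right and rows downward; lengths in m; the calibration is good to about 2 mm. A picture is of the moment at which its call begins: read the wrist's pose just before it. camera_model takes no time and is no camera call.
- robot.close_job(): hands the job in; it is judged then, once.
Trained networks look in the newest picture that a camera, given by its name, has taken for a name from the list of things; names that differ only in an ending like _2 or _b are one class to them, and where a whole thing is asked for, a point or a joint stands for the part that bears it (a point fixed in the world has none). Each returns a list of dicts, best first, with "score" (0 to 1); they miss things now and then, are a little off and sometimes report something else, mostly with a low value. They report only what shows in the picture. A call takes as long as a camera call. They do not tell look-alikes from the thing itself.
- robot.look_for(thing, camera): "bbox" ([centre column, centre row, width, height] in pixels, round what is visible of it).
- robot.masks_of(thing, camera): "mask" (420x560 bool, what is visible of it) and "bbox" ([centre column, centre row, width, height] in pixels, round what is visible of it).
The state is a dict: "clock": time; "joints": joint angles; "qvel": joint speeds; "joint_torque": joint torques, N m; "eef_pos": TCP position; "orientation": TCP orientation; "ft_force": force on the tool from outside, world axes, zero at the start; "moment": the same for the moment, N m; "gripper_width": finger opening in m; "grasp_force": force on a finger pad.
Only numpy, scipy, OpenCV 4.12 (cv2) and the standard library are available. Lean on these libraries where they do the work, as an engineer would, in place of code of your own. Each camera call takes 0.05 s, during which the arm holds its last target. There are 200 camera calls.

## Task

Take the trolley by its black handle block and slide it along the overhead rail so that the hanging transformer carrier comes off its parking stand, and bring the carrier's pointer over the socket of the test adapter. Kill the swing by moving the trolley only: never touch the carrier, let it swing up into the rail, knock the stand over or disturb the other things on the bench. Keep the carrier hanging still over the socket for three seconds, then let go of the handle and leave it hanging there at rest.

Things in the scene. Friction and masses are not known exactly. Their poses are not given: they have to be found in the camera images.
- gantry: fixed overhead rail on two white posts. Origin on the table under the middle of the rail; its y axis runs along the rail (from the parking stand's side, -y, to the adapter's side, +y), z up. The rail is a straight level aluminium bar 1160 mm long, 30 mm wide, its top 260 mm above the table, directly over the body's y axis. Posts at y = -570 and +570 mm.
- handle (a point): centre of the black handle block on top of the trolley, 305 mm above the table: 30 x 30 mm in plan, sides along the gantry's x and y, 48 mm tall (280 to 328 mm above the table). The trolley (0.5 kg) only slides along the rail, gantry y = -240 to +320 mm, with about 3 N of friction that keeps it where it is left. Starts at gantry y = -220 to -180 mm.
- carrier (a joint): swing angle of the carrier about its pin (rad). 0 = level, as it hangs at rest; positive = its end towards the gantry's -y (the stand) is up and its middle has swung towards -y. Starts at 0.30, one foot on the stand. Swings freely with a period of 1.30 s whatever its mass (equivalent simple pendulum 0.42 m), losing almost nothing: about a minute to fall to a third.
- pin (a point): the carrier's hinge pin on the trolley, level, along the gantry's x, 110 mm straight below handle and 195 mm above the table.
- beam (a point): middle of the carrier's beam, 60 mm below the pin. The carrier (nominal 0.8 kg, hidden mass up to 25 % off) is an aluminium beam 400 mm long, along the rail, hung from the pin, with a copper-coloured ring-core transformer (72 mm across, 30 mm high) on top near each end. Beyond 0.42 rad of swing either way a transformer strikes the rail: that fails the task.
- foot (a point): centre of the round rubber foot (radius 10 mm) under the carrier's end on the stand's side, 198 mm along the beam from its middle, 85 mm below the pin. It rests on the stand at the start; once the trolley has moved 15 to 60 mm to +y it slips off and the carrier drops into a swing of about 0.3 rad either way. The other end has the same foot.
- pointer (a point): tip of the 12 mm thick steel pointer under the middle of the carrier's beam, 120 mm below the pin, 75 mm above the table when it hangs level.
- socket (a point): centre of the dark round socket (26 mm across) in the 48 mm aluminium collar on top of the test adapter, a grey block 110 x 110 mm fixed to the table under the rail; the socket is 30 mm above the table, 45 mm below the tip of the pointer when that stands over it. It lies under the rail, at gantry y = +20 to +190 mm.
- stand: parking stand, loose, 3 kg: a grey plate 80 x 75 mm (75 along the rail) on a column, top 162 mm above the table, base 140 x 100 mm. Origin under the middle of its base.
- bin_a: blue open bin 150 x 120 x 70 mm on the robot's side of the rail, not to be moved; origin under its middle.
- carton: cardboard box 90 x 110 x 80 mm beyond the rail, not to be moved.
- driver: screwdriver lying on the robot's side of the rail, not to be moved.
- flux: small jar 44 mm across, 90 mm tall, beyond the rail, not to be moved.
- reel: white reel 100 mm across, 18 mm high, on the robot's side of the rail, not to be moved.
- board: circuit board 100 x 140 mm lying beyond the rail, not to be moved.
Things that resemble listed ones, but are neither listed nor needed, are in the scene too. Leave any orange look-alike of the part that bears socket alone. Leave any red look-alike of the stand alone.

How it is judged:
On the way, in this order (a step that is already met when the one before it is completed fails the run):
1. the carrier is off its parking stand and the trolley has left it (distance of handle from where it was at the start of the episode above 0.08 m and contact force between carrier and stand below 0.1 N), for 0.2 s.
2. the carrier hangs still with its pointer over the socket for 3 s (value of joint carrier between -0.07 and 0.07 rad and velocity of joint carrier between -0.3 and 0.3 rad/s and horizontal distance between pointer and socket below 0.02 m), for 3 s.
At the end, for the whole second after the job is handed in: the carrier hangs level (within 0.07 rad, slower than 0.3 rad/s) and still, its pointer within 20 mm sideways of the socket's centre, after 3 s of hanging so, and the robot has let go (all of step 2); the robot touches nothing.
It fails at once if the robot touches the carrier (contact force between any of the fingers, the arm and carrier above 0.5 N).
It fails at once if the carrier swings wildly (beyond 0.42 rad, into the rail) (value of joint carrier above 0.42 rad or value of joint carrier below -0.42 rad).
It fails at once if the parking stand is tipped or shoved away (angle between stand's own z axis and vertical above 0.25 rad or distance of stand from where it was at the start of the episode above 0.04 m).
It fails at once if another thing on the bench is disturbed (distance of any of bin_a, carton, driver, flux, reel, board from where it was at the start of the episode above 0.03 m).
It also fails if it takes over 45 s, if anything falls off the work surface, if the arm or the gripper's body presses on something with over 40 N, if the wrist force passes 120 N, or if a joint passes its speed limit or range.

## Working session

There is one attempt and no reset: what is moved stays moved. The work goes in short steps, Python scripts to look and compute and a tool call to move; the robot and the scene stay as the last step left them, time stands still between calls to the robot, and variables do not carry over. Pictures are saved under pics/ and viewed, at most 10 in all, crops included, and the job is handed in when it is done.

Besides the shell and the picture viewer there is one more tool, called after "Call:" by a JSON object that holds its "method" and its "body". send_rows: Moves the arm, as the interface text tells. Its arguments: {"type":"object","properties":{"moves":{"type":"array"},"squeeze":{"type":"number"}},"required":["moves"]}

```bash
mkdir -p pics; ls; cat > h.py <<'E'
import numpy as np, cv2
from cell import robot
def T(n):
    m=robot.camera_model(n); K=np.array([[m['fx'],0,m['cx']],[0,m['fy'],m['cy']],[0,0,1]])
    if 'rvec' in m:
        R=cv2.Rodrigues(np.array(m['rvec'],float))[0]; t=np.array(m['tvec'],float).ravel()
        return K,R,t
    return K,np.array(m['tool_from_camera']),None
def ray_z(n,u,v,z):
    K,R,t=T(n); d=R.T@np.linalg.inv(K)@np.array([u,v,1.]); o=-R.T@t
    return o+d*(z-o[2])/d[2]
def cloud(n,depth):
    K,R,t=T(n); v,u=np.mgrid[0:420,0:560]
    p=np.stack([(u-K[0,2])/K[0,0]*depth,(v-K[1,2])/K[1,1]*depth,depth],-1)
    return (p-t)@R
def proj(n,P):
    K,R,t=T(n); q=K@(R@np.array(P,float)+t); return q[:2]/q[2]
E
python3 - <<'E'
from h import *
o=robot.get_obs(); print({k:np.round(v,3) for k,v in o.items()}, robot.hold_point_z)
for n in('top','side'):
    im,d=robot.read_camera(n); cv2.imwrite(f'pics/{n}0.png',im[:,:,::-1]); np.savez(f'{n}0.npz',im=im,d=d)
    K,R,t=T(n); print(n,-R.T@t,R[2],K[0,0])
    for th in('handle','carrier','socket','stand','gantry'):
        print(th,[(np.round(r['bbox']),round(r['score'],2)) for r in robot.look_for(th,n)])
E
```

```text
pics
{'clock': np.float64(0.0), 'joints': array([-1.211,  0.213, -0.035,  1.324, -0.   ,  1.571]), 'qvel': array([ 0.   ,  0.   , -0.002,  0.   , -0.   ,  0.   ]), 'joint_torque': array([-2.0000e-03, -6.8616e+01,  4.8712e+01,  1.7000e-02, -0.0000e+00,
       -0.0000e+00]), 'eef_pos': array([ 0.176, -0.468,  0.231]), 'orientation': array([ 0.984,  0.179, -0.   , -0.001]), 'ft_force': array([-0.244, -0.871,  0.418]), 'moment': array([ 0.052,  0.036, -0.03 ]), 'grasp_force': np.float64(0.0), 'gripper_width': np.float64(0.085)} -0.0187
top [ 0.33377687 -0.04652155  1.84548712] [ 0.10050495  0.00965922 -0.99488967] 504.10160566458757
handle [(array([340., 206., 100.,  28.]), 0.66)]
carrier [(array([341., 205., 115.,  23.]), 0.93)]
socket [(array([268., 203.,  30.,  39.]), 0.97), (array([210., 277.,  34.,  42.]), 0.66), (array([344., 203., 120.,  24.]), 0.44)]
stand [(array([395., 216.,  34.,  39.]), 0.74), (array([407., 274.,  50.,  46.]), 0.74), (array([278., 157.,  12.,  14.]), 0.52)]
gantry [(array([280., 206., 366.,  64.]), 0.76), (array([343., 208., 108.,  23.]), 0.39), (array([340., 204., 114.,  23.]), 0.17)]
side [ 0.83031255 -0.78688436  1.21605566] [-0.24936653  0.55803414 -0.79146335] 459.90026095618407
handle [(array([243., 285.,  82., 109.]), 0.67), (array([269., 207.,  53.,  20.]), 0.41)]
carrier [(array([244., 288.,  79., 102.]), 0.73)]
socket [(array([249., 168.,  44.,  32.]), 0.95), (array([292., 237.,  43.,  41.]), 0.81)]
stand [(array([134., 340.,  56.,  75.]), 0.91), (array([217., 358.,  64.,  66.]), 0.84), (array([247., 286.,  82., 102.]), 0.5)]
gantry [(array([261., 247., 221., 346.]), 0.79)]
```

View pics/top0.png

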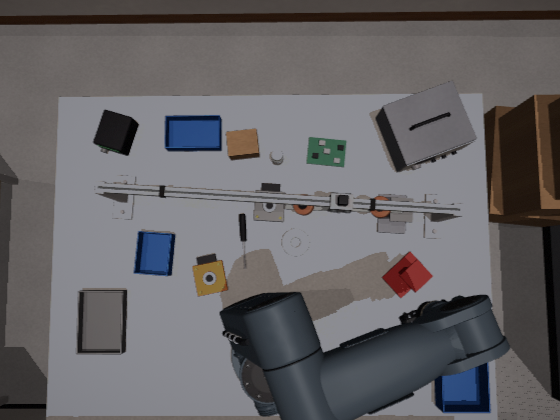

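View pics/side0.png

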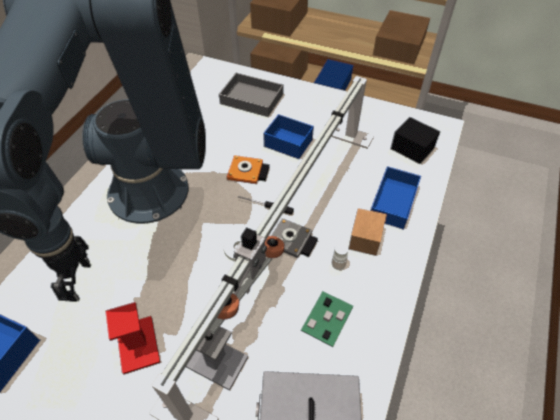

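The top view shows the rail from (97,188) to (460,211), with the handle block at (343,201). The grey adapter is under the rail with its socket at about (269,205), and the grey stand is at (395,215). The side view shows the handle at (249,239) and the socket at (290,235). For the socket there are two candidates: grey at top (269,205) / side (290,235), and orange at top (209,278) / side (246,167). The grey one under the rail fits. For the stand, the grey one at top (395,215) fits and the red one at (407,274) is the look-alike.

```bash
cat > m.py <<'E'
from h import *
def line(): pass
out={}
for n in('top','side'):
    f=np.load(f'{n}0.npz'); P=cloud(n,f['d']); im=f['im'].astype(int)
    ok=f['d']>0
    # rail top
    m=ok&(abs(P[...,2]-0.26)<0.006)&(P[...,0]>0.25)&(P[...,0]<0.7)&(im.min(-1)>110)
    p=P[m][:,:2].astype(np.float32)
    vx,vy,x0,y0=cv2.fitLine(p,cv2.DIST_HUBER,0,0.01,0.01).ravel()
    r=abs((p[:,0]-x0)*vy-(p[:,1]-y0)*vx); p=p[r<0.03]
    vx,vy,x0,y0=cv2.fitLine(p,cv2.DIST_HUBER,0,0.01,0.01).ravel()
    s=(p[:,0]-x0)*vx+(p[:,1]-y0)*vy
    print(n,'rail',len(p),np.degrees(np.arctan2(vy,vx)),x0,y0,'ends',[np.round((x0+a*vx,y0+a*vy),4) for a in(s.min(),s.max())],s.max()-s.min())
    # handle top
    m=ok&(abs(P[...,2]-0.328)<0.008)&(im.max(-1)<70)&(P[...,0]>0.3)&(P[...,0]<0.65)
    k,l,st,c=cv2.connectedComponentsWithStats(m.astype(np.uint8))
    for i in range(1,k):
        if st[i,4]>15: print(' handle',st[i],c[i],np.median(P[l==i],0).round(4),((P[l==i].max(0)+P[l==i].min(0))/2).round(4))
    # socket
    m=ok&(abs(P[...,2]-0.03)<0.008)
    (u0,v0)={'top':(269,205),'side':(290,235)}[n]
    print(' socket ray',ray_z(n,u0,v0,0.03).round(4),P[v0,u0].round(4))
    crop=f['im'][v0-35:v0+35,u0-35:u0+35]
    cv2.imwrite(f'pics/c_{n}.png',cv2.resize(crop[:,:,::-1],(560,560),interpolation=cv2.INTER_CUBIC))
a=cv2.imread('pics/c_top.png');b=cv2.imread('pics/c_side.png')
cv2.imwrite('pics/crop1.png',cv2.resize(np.hstack([a,b]),(800,400)))
E
python3 m.py
```

```text
top rail 2075 86.18736 0.52370596 -0.1262613 ends [array([ 0.4912, -0.6133], dtype=float32), array([0.5691, 0.5554], dtype=float32)] 1.1713506
 handle [338 195  11  10  93] [342.5483871  199.49462366] [ 0.5172 -0.2287  0.327 ] [ 0.5164 -0.2293  0.328 ]
 socket ray [0.5334 0.0031 0.03  ] [0.5331 0.003  0.0326]
side rail 3754 86.13329 0.521646 -0.12104353 ends [array([ 0.4882, -0.6164], dtype=float32), array([0.5671, 0.551 ], dtype=float32)] 1.1700307
 handle [242 229  14  13 118] [248.5        234.68644068] [ 0.5159 -0.2364  0.3273] [ 0.5137 -0.235   0.3257]
 socket ray [ 0.5316 -0.0031  0.03  ] [ 0.5314 -0.0024  0.0289]
```

View pics/crop1.png

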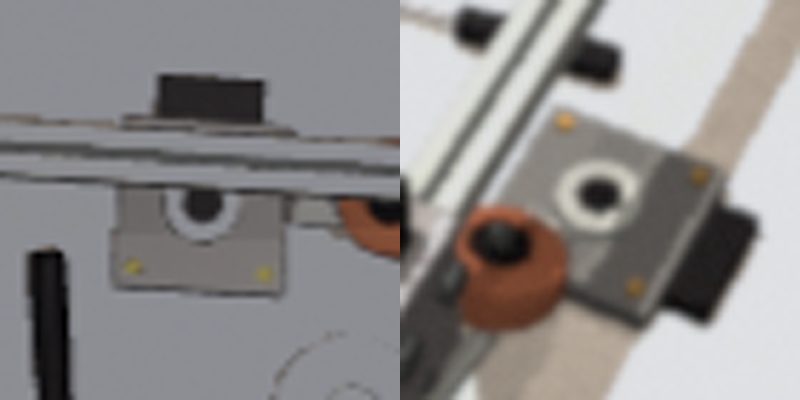

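The crop confirms it: grey block, light collar and dark socket under the rail. It is not the orange look-alike, which sits off the rail. Next I lift the tool, go over the handle and align tool y with the rail.

Call:
{"method": "send_rows", "body": {"moves": [[0,0,-0.05,0,0,0,0.085],[0,0,-0.1,0,0,0,0.085],[0,0,-0.15,0,0,0,0.085],[0,0,-0.17,0,0,0,0.085],[0.04,-0.01,-0.17,0,0,6,0.085],[0.085,-0.021,-0.17,0,0,12,0.085],[0.13,-0.033,-0.17,0,0,18,0.085],[0.175,-0.044,-0.17,0,0,24.4,0.085],[0.22,-0.055,-0.17,0,0,24.4,0.085],[0.265,-0.067,-0.17,0,0,24.4,0.085]]}}

```text
clock: 1.6
eef_pos: [0.4018, -0.3106, 0.4014]
orientation: [0.999, -0.033, 0.0, 0.0]
ft_force: [0.7, -1.2, -0.1]
gripper_width: 0.085
grasp_force: 0.0
```

```bash
cat > st.py <<'E'
from h import *
from scipy.spatial.transform import Rotation as Ro
o=robot.get_obs(); p=np.array(o['eef_pos']); R=Ro.from_quat(o['orientation']).as_matrix()
print('t',round(float(o['clock']),2),'p',p.round(4),'q',np.round(o['orientation'],4),'x ang',np.degrees(np.arctan2(R[1,0],R[0,0])).round(2),'F',np.round(o['ft_force'],2),'w',round(float(o['gripper_width']),4),'g',o['grasp_force'])
import sys
if len(sys.argv)>3:
    print('tool shift',(R.T@(np.array(list(map(float,sys.argv[1:4])))-p)).round(4))
E
python3 st.py 0.5155 -0.232 0.40
```

```text
t 1.6 p [ 0.4018 -0.3106  0.4014] q [ 9.994e-01 -3.320e-02  1.000e-04  1.000e-04] x ang -3.8 F [ 0.7  -1.19 -0.06] w 0.085 g 0.0
tool shift [ 0.1082 -0.086   0.0014]
```

Call:
{"method": "send_rows", "body": {"moves": [[0.036,-0.029,0,0,0,0,0.085],[0.072,-0.057,0,0,0,0,0.085],[0.1,-0.08,0,0,0,0,0.085],[0.108,-0.086,0,0,0,0,0.085],[0.108,-0.086,0,0,0,0,0.085]]}}

```text
clock: 2.1
eef_pos: [0.5149, -0.2325, 0.4006]
orientation: [0.999, -0.032, -0.0, -0.0]
ft_force: [-0.4, 0.1, -0.1]
gripper_width: 0.0851
grasp_force: 0.0
```

```bash
python3 st.py 0.5155 -0.232 0.40; python3 - <<'E'
from h import *
from scipy.spatial.transform import Rotation as Ro
o=robot.get_obs(); p=np.array(o['eef_pos']); R=Ro.from_quat(o['orientation']).as_matrix()
im,d=robot.read_camera('wrist'); cv2.imwrite('pics/w1.png',im[:,:,::-1])
K,Tc,_=T('wrist'); v,u=np.mgrid[0:420,0:560]
P=np.stack([(u-K[0,2])/K[0,0]*d,(v-K[1,2])/K[1,1]*d,d],-1)@Tc[:3,:3].T+Tc[:3,3]
W=P@R.T+p
m=(d>0)&(abs(W[...,2]-.328)<.006)
k,l,s,c=cv2.connectedComponentsWithStats(m.astype(np.uint8))
for i in range(1,k):
    if s[i,4]>200: print(s[i],np.median(W[l==i],0).round(4),((W[l==i].max(0)+W[l==i].min(0))/2).round(4),np.ptp(W[l==i],0).round(3), np.median(P[l==i],0).round(4))
E
```

```text
t 2.1 p [ 0.5149 -0.2325  0.4006] q [ 9.995e-01 -3.200e-02 -4.000e-04 -2.000e-04] x ang -3.66 F [-0.41  0.06 -0.14] w 0.0851 g 0.0
tool shift [ 0.0006 -0.0005  0.0006]
[ 257  198   47   45 2036] [ 0.5168 -0.2327  0.3277] [ 0.5154 -0.2327  0.3261] [0.031 0.031 0.008] [0.002  0.0001 0.0729]
```

View pics/w1.png

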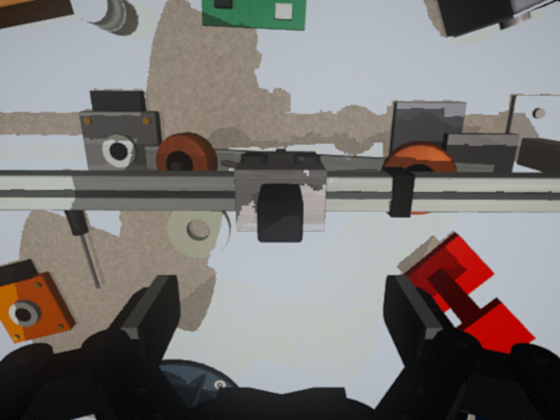

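The wrist view has the handle block at about (280,213), centred between the fingers, and the grey adapter's socket at (118,151). I descend and grasp.

```bash
python3 - <<'E'
from h import *
from scipy.spatial.transform import Rotation as Ro
o=robot.get_obs(); p=np.array(o['eef_pos']); R=Ro.from_quat(o['orientation']).as_matrix()
K,Tc,_=T('wrist')
for uv in((118,151),):
    d=R@Tc[:3,:3]@np.linalg.inv(K)@np.array([*uv,1.]); c=R@Tc[:3,3]+p
    print(c+d*(.03-c[2])/d[2])
print(ray_z('top',269.2,205.2,.03),ray_z('side',289.5,233.5,.03))
E
```

```text
[0.53051159 0.00059003 0.03      ]
[0.53263371 0.00237022 0.03      ] [0.52800964 0.00166244 0.03      ]
```

Call:
{"method": "send_rows", "body": {"moves": [[0.001,0,0.04,0,0,0,0.085],[0.001,0,0.08,0,0,0,0.085],[0.001,0,0.105,0,0,0,0.085],[0.001,0,0.111,0,0,0,0.085],[0.001,0,0.111,0,0,0,0.04],[0.001,0,0.111,0,0,0,0.025],[0.001,0,0.111,0,0,0,0.025],[0.001,0,0.111,0,0,0,0.025]], "squeeze": 50}}

```text
clock: 2.95
eef_pos: [0.5154, -0.2335, 0.2915]
orientation: [0.999, -0.033, 0.001, 0.0]
ft_force: [-2.8, 2.0, 15.5]
gripper_width: 0.0292
grasp_force: 48.1
```

```bash
python3 st.py 0.5165 -0.2327 0.29
```

```text
t 2.95 p [ 0.5154 -0.2335  0.2915] q [ 9.995e-01 -3.310e-02  1.000e-03  2.000e-04] x ang -3.79 F [-2.83  2.02 15.53] w 0.0292 g 48.05072844028473
tool shift [ 0.001  -0.0009  0.0015]
```

```bash
cat > ang.py <<'E'
from h import *
u_=np.array([0.067,0.9978,0]); 
def meas(n):
    t=float(robot.get_obs()['clock']); y=np.array(robot.get_obs()['eef_pos'])
    im,d=robot.read_camera(n); P=cloud(n,d)
    hsv=cv2.cvtColor(im,cv2.COLOR_RGB2HSV)
    off=(P[...,0]-0.5155)-(P[...,1]+0.2335)*0.067
    m=(d>0)&(hsv[...,0]<14)&(hsv[...,1]>110)&(hsv[...,2]>60)&(abs(off)<.06)&(P[...,2]>.06)&(P[...,2]<.26)
    s=(P-[y[0],y[1],0])@u_
    m&=(abs(s)<.24)&(abs(s)>.08)
    a=P[m&(s<0)]; b=P[m&(s>0)]
    if len(a)<12 or len(b)<12: return t,y[1],None,len(a),len(b),im
    # top surface: plane-ish via medians of upper points
    f=lambda q:np.median(q,0)
    A,B=f(a),f(b); 
    return t,y[1],float(np.arctan2(A[2]-B[2],(B-A)@u_)),len(a),len(b),im
if __name__=='__main__':
    import sys
    for n in sys.argv[1:]:
        r=meas(n); print(n,r[:5])
E
python3 ang.py side top side top
```

```text
side (2.95, np.float64(-0.23353245031865832), 0.30130231655622675, 256, 237)
top (3.0, np.float64(-0.2335366216592084), 0.2833881546089633, 23, 104)
side (3.05, np.float64(-0.23354790476764387), 0.2948425369235617, 255, 236)
top (3.1, np.float64(-0.23356157339063224), 0.28496365644141747, 23, 103)
```

The side camera reads the swing angle well, 0.298 against the true 0.30. Now I pull the carrier off the stand, ramping the speed smoothly.

Call:
{"method": "send_rows", "body": {"moves": [[0,-0.005,-0.001,0,0,0,0.025],[0,-0.015,-0.001,0,0,0,0.025],[0,-0.026,-0.001,0,0,0,0.025],[0,-0.037,-0.001,0,0,0,0.025],[0,-0.048,-0.001,0,0,0,0.025],[0,-0.06,-0.001,0,0,0,0.025],[0,-0.072,-0.001,0,0,0,0.025],[0,-0.083,-0.001,0,0,0,0.025],[0,-0.093,-0.001,0,0,0,0.025],[0,-0.1,-0.001,0,0,0,0.025]]}}

```text
clock: 4.15
eef_pos: [0.5223, -0.1328, 0.2916]
orientation: [0.999, -0.033, 0.001, 0.0]
ft_force: [6.5, -3.6, -4.2]
gripper_width: 0.0292
grasp_force: 51.4
```

```bash
cat > fit.py <<'E'
from ang import *
import sys,json
W=4.833
def run(N):
    D=[meas('side')[:5] for _ in range(N)]
    for r in D: print(np.round(r[0],3),np.round(r[1],4),None if r[2] is None else np.round(r[2],3),r[3:])
    D=[r for r in D if r[2] is not None]
    t=np.array([r[0] for r in D]); th=np.array([r[2] for r in D]); t0=float(robot.get_obs()['clock'])
    A=np.c_[np.cos(W*(t-t0)),np.sin(W*(t-t0)),np.ones(len(t))*1.]
    # offset fixed 0 if few samples
    B=A[:,:2]; x,res,_,_=np.linalg.lstsq(B,th,rcond=None)
    print('now',t0,'theta',x[0].round(4),'thd',(x[1]*W).round(3),'amp',np.hypot(*x).round(4),'rms',np.std(th-B@x).round(4))
    return t0,x[0],x[1]*W
if __name__=='__main__': run(int(sys.argv[1]))
E
python3 fit.py 14; python3 st.py 0.53 0 0.29
```

```text
4.15 -0.1328 -0.284 (350, 182)
4.2 -0.132 -0.315 (362, 174)
4.25 -0.1323 -0.326 (364, 171)
4.3 -0.1325 -0.319 (360, 174)
4.35 -0.1326 -0.297 (361, 178)
4.4 -0.1327 -0.254 (345, 184)
4.45 -0.1328 -0.198 (329, 198)
4.5 -0.1328 -0.129 (321, 207)
4.55 -0.1328 -0.056 (299, 215)
4.6 -0.1329 0.023 (284, 214)
4.65 -0.1328 0.1 (258, 214)
4.7 -0.1328 0.176 (249, 204)
4.75 -0.1329 0.238 (240, 209)
4.8 -0.1329 0.282 (228, 197)
now 4.85 theta 0.3141 thd 0.448 amp 0.3275 rms 0.0014
t 4.85 p [ 0.5223 -0.1329  0.2916] q [ 9.995e-01 -3.280e-02  7.000e-04 -3.000e-04] x ang -3.75 F [ 6.03  2.   -2.46] w 0.0295 g 51.603838205337524
tool shift [-0.001  -0.1331  0.0017]
```

```bash
cat > plan.py <<'E'
import numpy as np,sys
from scipy.optimize import minimize
W=4.833;L=9.81/W**2
def sim(p,th,thd,dt=.1,fine=4):
    p=np.r_[0,p]; v=np.r_[0,np.diff(p)/dt,0]; out=[th]
    for k in range(1,len(v)):
        thd+=(v[k]-v[k-1])/L
        if k==len(v)-1: break
        for _ in range(fine):
            h=dt/fine; c,s=np.cos(W*h),np.sin(W*h); th,thd=th*c+thd/W*s,-th*W*s+thd*c; out.append(th)
    return th,thd,np.array(out)
def plan(th,thd,D,n,vmax=.045):
    pad=lambda p:np.r_[p,D]
    cost=lambda p:1e3*np.sum(np.diff(np.r_[0,0,pad(p),D],2)**2)
    con=[{'type':'eq','fun':lambda p:np.array(sim(pad(p),th,thd)[:2])*[W,1]},
         {'type':'ineq','fun':lambda p:(vmax-abs(np.diff(np.r_[0,pad(p)])))*10},
         {'type':'ineq','fun':lambda p:.36-abs(sim(pad(p),th,thd)[2])}]
    r=minimize(cost,np.linspace(0,D,n+1)[1:-1],constraints=con,method='SLSQP',options={'maxiter':500})
    q=np.round(pad(r.x),4); a=sim(q,th,thd)
    print(n,r.success,round(r.fun,3),'pos',q.tolist(),'end',np.round(a[:2],3),'max',abs(a[2]).max().round(3),'acc',np.abs(np.diff(np.r_[0,0,q,D],2)).max().round(4)*100)
if __name__=='__main__':
    th,thd,D=map(float,sys.argv[1:4])
    for n in map(int,sys.argv[4:]): plan(th,thd,D,n)
E
python3 plan.py .3141 .448 .133 8 10 12 14 18
```

```text
8 False 16.787 pos [0.0147, 0.0425, 0.0084, -0.047, -0.002, 0.043, 0.088, 0.133] end [-0.04  -0.002] max 0.36 acc 10.040000000000001
10 True 0.938 pos [-0.0087, -0.0193, -0.025, -0.0211, -0.0051, 0.0217, 0.0553, 0.0894, 0.1173, 0.133] end [ 0. -0.] max 0.318 acc 1.5699999999999998
12 True 0.846 pos [-0.0107, -0.0229, -0.0288, -0.0235, -0.0058, 0.0221, 0.0551, 0.0872, 0.1126, 0.1281, 0.1337, 0.133] end [-0.    -0.001] max 0.317 acc 1.24
14 True 0.726 pos [-0.007, -0.0147, -0.0174, -0.0112, 0.0054, 0.0311, 0.0621, 0.0936, 0.1204, 0.1387, 0.1469, 0.1458, 0.1394, 0.133] end [ 0.    -0.001] max 0.319 acc 1.04
18 True 0.53 pos [-0.001, 0.0003, 0.0069, 0.0206, 0.0418, 0.069, 0.0993, 0.1292, 0.1547, 0.173, 0.1824, 0.1829, 0.1761, 0.1649, 0.1527, 0.1423, 0.1356, 0.133] end [0. 0.] max 0.326 acc 0.89
```

Call:
{"method": "send_rows", "body": {"moves": [[0,0.001,0,0,0,0,0.025],[0,-0.0003,0,0,0,0,0.025],[0,-0.0069,0,0,0,0,0.025],[0,-0.0206,0,0,0,0,0.025],[0,-0.0418,0,0,0,0,0.025],[0,-0.069,0,0,0,0,0.025],[0,-0.0993,0,0,0,0,0.025],[0,-0.1292,0,0,0,0,0.025],[0,-0.1547,0,0,0,0,0.025],[0,-0.173,0,0,0,0,0.025]]}}

```text
clock: 5.85
eef_pos: [0.5313, 0.0031, 0.2918]
orientation: [1.0, -0.006, -0.001, -0.014]
ft_force: [6.4, 0.7, -28.2]
gripper_width: 0.0291
grasp_force: 86.9
```

Call:
{"method": "send_rows", "body": {"moves": [[0,-0.0094,0,0,0,0,0.025],[0,-0.0099,0,0,0,0,0.025],[0,-0.0031,0,0,0,0,0.025],[0,0.0081,0,0,0,0,0.025],[0,0.0203,0,0,0,0,0.025],[0,0.0307,0,0,0,0,0.025],[0,0.0374,0,0,0,0,0.025],[0,0.04,0,0,0,0,0.025]]}}

```text
clock: 6.65
eef_pos: [0.5291, -0.0375, 0.2915]
orientation: [1.0, -0.006, -0.002, -0.015]
ft_force: [-33.6, 4.3, 28.0]
gripper_width: 0.0291
grasp_force: 93.9
```

```bash
python3 fit.py 16; python3 st.py 0.532 0.001 0.29
```

```text
6.65 -0.0375 0.017 (264, 182)
6.7 -0.0378 -0.006 (264, 186)
6.75 -0.0377 -0.026 (274, 185)
6.8 -0.0377 -0.043 (276, 186)
6.85 -0.0377 -0.062 (282, 189)
6.9 -0.0376 -0.073 (279, 184)
6.95 -0.0376 -0.079 (276, 185)
7.0 -0.0376 -0.087 (280, 185)
7.05 -0.0375 -0.081 (280, 185)
7.1 -0.0375 -0.076 (280, 185)
7.15 -0.0375 -0.066 (276, 185)
7.2 -0.0375 -0.05 (275, 188)
7.25 -0.0375 -0.032 (275, 185)
7.3 -0.0376 -0.01 (271, 185)
7.35 -0.0376 0.008 (264, 188)
7.4 -0.0376 0.028 (255, 187)
now 7.45 theta 0.045 thd 0.344 amp 0.0841 rms 0.0015
t 7.45 p [ 0.5291 -0.0376  0.2915] q [ 0.9999 -0.0063 -0.0019 -0.0145] x ang -0.72 F [-33.42  -0.79  26.43] w 0.0293 g 93.16074252594262
tool shift [ 0.0025 -0.0385  0.0026]
```

The swing is down to 0.084 rad, but the tool stopped 38 mm short and twisted by about 3°. I check the joints and look at the scene.

```bash
python3 - <<'E'
from h import *
o=robot.get_obs(); print({k:np.round(o[k],3) for k in('joints','joint_torque','ft_force','moment','qvel')})
im,d=robot.read_camera('side'); im2,d2=robot.read_camera('top')
cv2.imwrite('pics/s2.png',np.hstack([cv2.resize(im[130:400,130:400],(400,400)),cv2.resize(im2[110:310,180:380],(400,400))])[:,:,::-1])
E
```

```text
{'joints': array([-0.088,  0.284,  0.209,  1.502,  0.029,  3.066]), 'joint_torque': array([  2.425, -57.934,  50.778, -13.791,   2.988,  -0.792]), 'ft_force': array([-33.421,  -0.787,  26.433]), 'moment': array([-2.122,  5.897, -0.573]), 'qvel': array([ 0.002,  0.   ,  0.   , -0.001,  0.001,  0.   ])}
```

View pics/s2.png

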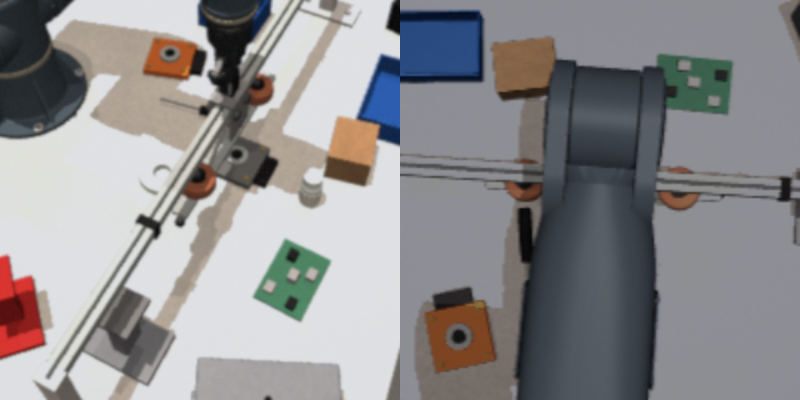

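The cause is joint 6, at 3.07 of its 3.14 limit. The grasp needs the half-turned orientation (J6 ≈ 0.06). The trolley's friction will hold it, so I let go, turn 180° above it and regrasp.

```bash
cat > rel.py <<'E'
from h import *
from scipy.spatial.transform import Rotation as Ro
import sys
o=robot.get_obs(); p=np.array(o['eef_pos']); R=Ro.from_quat(o['orientation'])
a=np.radians(float(sys.argv[4])); c,s=np.cos(a),np.sin(a)
Rt=Ro.from_matrix(np.array([[c,s,0],[s,-c,0],[0,0,-1.]]))
print('t',o['clock'],'shift',(R.inv().apply(np.array(list(map(float,sys.argv[1:4])))-p)).round(4),'rotvec',np.degrees((R.inv()*Rt).as_rotvec()).round(2),'J',np.round(o['joints'],3))
E
python3 rel.py 0.5295 -0.0376 0.355 176.16
```

```text
t 7.55 shift [ 0.0002 -0.0018 -0.0635] rotvec [  -0.43   -2.56 -176.87] J [-0.088  0.284  0.209  1.502  0.029  3.066]
```

Call:
{"method": "send_rows", "body": {"moves": [[0,0,0,0,0,0,0.085],[0,0,0,0,0,0,0.085],[0,0,-0.008,0,0,0,0.085],[0,-0.001,-0.035,0,0,0,0.085],[0,-0.0018,-0.0635,0,0,0,0.085],[0,-0.0018,-0.0635,0,-0.1,-8.4,0.085],[0,-0.0018,-0.0635,0,-0.2,-16.8,0.085],[0,-0.0018,-0.0635,-0.1,-0.4,-25.2,0.085],[0,-0.0018,-0.0635,-0.1,-0.5,-33.6,0.085],[0,-0.0018,-0.0635,-0.1,-0.6,-42,0.085]]}}

```text
clock: 8.55
eef_pos: [0.5323, -0.0372, 0.3541]
orientation: [0.934, 0.356, 0.0, -0.014]
ft_force: [-0.1, 0.8, -0.3]
gripper_width: 0.0851
grasp_force: 0.0
```

Call:
{"method": "send_rows", "body": {"moves": [[0,0,0,0,-0.1,-8.4,0.085],[0,0,0,0,-0.2,-16.8,0.085],[0,0,0,-0.1,-0.4,-25.2,0.085],[0,0,0,-0.1,-0.5,-33.6,0.085],[0,0,0,-0.1,-0.6,-42,0.085],[0,0,0,-0.1,-0.7,-50.4,0.085],[0,0,0,-0.1,-0.9,-58.8,0.085],[0,0,0,-0.2,-1.0,-67.2,0.085],[0,0,0,-0.2,-1.1,-75.6,0.085],[0,0,0,-0.2,-1.2,-84,0.085]]}}

```text
clock: 9.55
eef_pos: [0.5323, -0.0372, 0.3541]
orientation: [0.456, 0.89, 0.001, -0.005]
ft_force: [0.5, -0.1, 0.4]
gripper_width: 0.0851
grasp_force: 0.0
```

```bash
python3 rel.py 0.5295 -0.0376 0.36 176.16; python3 fit.py 3
```

```text
t 9.55 shift [ 0.0013 -0.0025 -0.0059] rotvec [  0.08  -0.59 -50.46] J [-0.073  0.32   0.418  1.677  0.005  0.875]
9.55 -0.0372 -0.079 (277, 183)
9.6 -0.0371 -0.086 (280, 184)
9.65 -0.0371 -0.08 (274, 185)
now 9.7 theta -0.0748 thd 0.18 amp 0.0836 rms 0.0021
```

Call:
{"method": "send_rows", "body": {"moves": [[0.0013,-0.0025,-0.002,0,-0.1,-8.4,0.085],[0.0013,-0.0025,-0.006,0,-0.2,-16.8,0.085],[0.0013,-0.0025,-0.006,0,-0.3,-25.2,0.085],[0.0013,-0.0025,-0.006,0,-0.4,-33.6,0.085],[0.0013,-0.0025,-0.006,0,-0.5,-42,0.085],[0.0013,-0.0025,-0.006,0.1,-0.6,-50.4,0.085],[0.0013,-0.0025,-0.006,0.1,-0.6,-50.4,0.085]]}}

```text
clock: 10.4
eef_pos: [0.5294, -0.0376, 0.3599]
orientation: [0.038, 0.999, -0.0, -0.0]
ft_force: [0.1, -0.6, -0.2]
gripper_width: 0.0847
grasp_force: 0.0
```

```bash
cat > wr.py <<'E'
from h import *
from scipy.spatial.transform import Rotation as Ro
o=robot.get_obs(); p=np.array(o['eef_pos']); R=Ro.from_quat(o['orientation']).as_matrix()
im,d=robot.read_camera('wrist'); cv2.imwrite('pics/w2.png',im[:,:,::-1]); np.savez('w2.npz',im=im,d=d,p=p,R=R)
K,Tc,_=T('wrist'); v,u=np.mgrid[0:420,0:560]
P=np.stack([(u-K[0,2])/K[0,0]*d,(v-K[1,2])/K[1,1]*d,d],-1)@Tc[:3,:3].T+Tc[:3,3]
W=P@R.T+p
m=(d>0)&(abs(W[...,2]-.328)<.006)&(abs(P[...,0])<.04)&(abs(P[...,1])<.03)
k,l,s,c=cv2.connectedComponentsWithStats(m.astype(np.uint8))
for i in range(1,k):
    if s[i,4]>200: print(s[i],np.median(W[l==i],0).round(4),((W[l==i].max(0)+W[l==i].min(0))/2).round(4),np.ptp(W[l==i],0).round(3), np.median(P[l==i],0).round(4))
E
python3 wr.py; python3 rel.py 0.5295 -0.0376 0.291 176.16
```

```text
[ 253  217   56   55 2888] [ 0.5263 -0.0388  0.3276] [ 0.5278 -0.039   0.3258] [0.031 0.031 0.008] [ 0.003  -0.0012  0.0323]
t 10.45 shift [-0.0002  0.0001  0.0688] rotvec [-0.03 -0.02 -0.78] J [-7.10e-02  3.08e-01  4.17e-01  1.68e+00 -1.00e-03  1.00e-02]
```

View pics/w2.png

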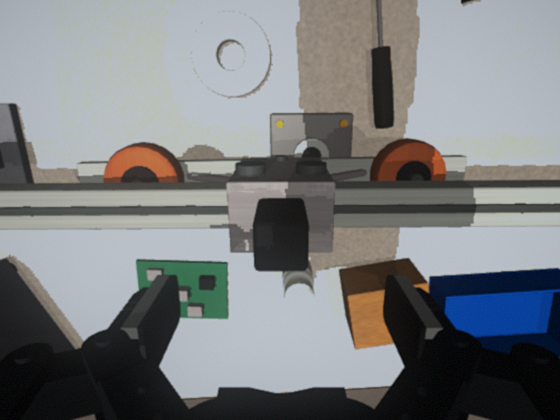

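The wrist view shows the handle at about (280,235), centred between the fingers, and the socket just ahead under the beam at (312,155). I descend and regrasp.

Call:
{"method": "send_rows", "body": {"moves": [[-0.001,-0.001,0.035,0,0,-0.8,0.085],[-0.001,-0.001,0.062,0,0,-0.8,0.085],[-0.001,-0.001,0.068,0,0,-0.8,0.085],[-0.001,-0.001,0.068,0,0,-0.8,0.04],[-0.001,-0.001,0.068,0,0,-0.8,0.025],[-0.001,-0.001,0.068,0,0,-0.8,0.025],[-0.001,-0.001,0.068,0,0,-0.8,0.025]], "squeeze": 50}}

```text
clock: 11.15
eef_pos: [0.5307, -0.0388, 0.2928]
orientation: [0.031, 1.0, -0.0, 0.001]
ft_force: [-3.5, 3.1, 15.2]
gripper_width: 0.0294
grasp_force: 48.1
```

```bash
python3 - <<'E'
from h import *
f=np.load('w2.npz'); K,Tc,_=T('wrist'); R,p=f['R'],f['p']
for uv in((312,153),):
    d=R@Tc[:3,:3]@np.linalg.inv(K)@np.array([*uv,1.]); c=R@Tc[:3,3]+p
    print('socket',(c+d*(.03-c[2])/d[2]).round(4))
E
python3 st.py 0.532 0.0 0.292; python3 fit.py 12 |tail -2
```

```text
socket [0.527  0.0024 0.03  ]
t 11.15 p [ 0.5307 -0.0388  0.2928] q [ 3.050e-02  9.995e-01 -2.000e-04  7.000e-04] x ang 176.5 F [-3.45  3.09 15.23] w 0.0294 g 48.149152994155884
tool shift [0.0011 0.0388 0.0008]
11.7 -0.0388 0.062 (251, 180)
now 11.75 theta 0.0477 thd -0.329 amp 0.0831 rms 0.0009
```

```bash
python3 plan.py .0477 -.329 .0405 8 10
```

```text
8 True 0.099 pos [-0.0022, -0.0013, 0.0047, 0.0148, 0.026, 0.0351, 0.0399, 0.0405] end [ 0.    -0.001] max 0.049 acc 0.51
10 True 0.073 pos [-0.0005, 0.0013, 0.0067, 0.0152, 0.0252, 0.0345, 0.041, 0.0436, 0.0427, 0.0405] end [0. 0.] max 0.05 acc 0.38999999999999996
```

Call:
{"method": "send_rows", "body": {"moves": [[0,-0.0005,0,0,0,0,0.025],[0,0.0013,0,0,0,0,0.025],[0,0.0067,0,0,0,0,0.025],[0,0.0152,0,0,0,0,0.025],[0,0.0252,0,0,0,0,0.025],[0,0.0345,0,0,0,0,0.025],[0,0.041,0,0,0,0,0.025],[0,0.0436,0,0,0,0,0.025],[0,0.0427,0,0,0,0,0.025],[0,0.0405,0,0,0,0,0.025]]}}

```text
clock: 12.75
eef_pos: [0.5335, 0.0021, 0.2928]
orientation: [0.03, 1.0, 0.0, 0.001]
ft_force: [2.7, 2.3, 4.8]
gripper_width: 0.0295
grasp_force: 49.6
```

```bash
python3 fit.py 10|tail -3; python3 st.py; python3 - <<'E'
from h import *
im,d=robot.read_camera('side'); np.savez('s3.npz',im=im,d=d)
cv2.imwrite('pics/s3.png',cv2.resize(im[170:300,210:370],(800,600),interpolation=cv2.INTER_CUBIC)[:,:,::-1])
E
```

```text
13.15 0.0017 -0.003 (261, 171)
13.2 0.0017 -0.004 (258, 175)
now 13.25 theta -0.0012 thd 0.022 amp 0.0046 rms 0.0011
t 13.25 p [0.5335 0.0017 0.2928] q [ 3.050e-02  9.995e-01 -2.000e-04  1.100e-03] x ang 176.5 F [2.87 0.72 6.96] w 0.0295 g 49.563730359077454
```

View pics/s3.png

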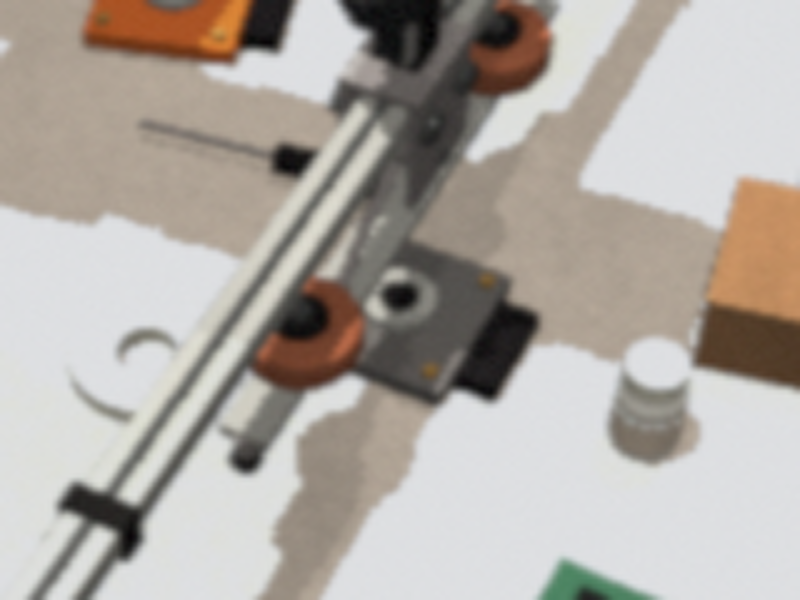

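The side crop shows the carrier hanging level, with the socket at crop (401,293), i.e. image pixel (289.7,233). I compare the carrier's middle with the socket in the same camera frame.

```bash
python3 - <<'E'
from h import *
u_=np.array([.067,.9978,0])
s=ray_z('side',289.7,233.0,.03); print('socket',s.round(4))
f=np.load('s3.npz'); P=cloud('side',f['d']); im=f['im']; hsv=cv2.cvtColor(im,cv2.COLOR_RGB2HSV)
m=(f['d']>0)&(hsv[...,0]<14)&(hsv[...,1]>110)&(hsv[...,2]>60)&(abs(P[...,0]-.532)<.07)&(P[...,2]>.1)&(P[...,2]<.25)&(abs(P[...,1])<.24)
t=P@u_; 
for lo,hi in((-.24,-.08),(.08,.24)):
    q=t[m&(t>lo)&(t<hi)]; z=P[m&(t>lo)&(t<hi)]; print(np.percentile(q,[2,50,98]).round(4),np.median(z,0).round(4))
print('socket t',s@u_)
# dark inner hole check via threshold near socket
g=cv2.cvtColor(im,cv2.COLOR_RGB2GRAY)[222:245,278:302]; mm=(g<60); v,u=np.nonzero(mm); print('dark centroid',u.mean()+278,v.mean()+222,len(u))
E
```

```text
socket [0.5279 0.0037 0.03  ]
[-0.13   -0.1138 -0.0823] [ 0.5364 -0.1503  0.1684]
[0.1307 0.1502 0.1927] [0.5538 0.1137 0.1691]
socket t 0.03906392381234849
dark centroid 289.6923076923077 233.8846153846154 26
```

The ring edges put the carrier's middle at y ≈ 0.000 and the socket at about 0.002, well inside 20 mm, and the swing amplitude is 0.005 rad. I hold for three seconds, then let go and rise.

Call:
{"method": "send_rows", "body": {"moves": [[0,0,0,0,0,0,0.025],[0,0,0,0,0,0,0.025],[0,0,0,0,0,0,0.025],[0,0,0,0,0,0,0.025],[0,0,0,0,0,0,0.025],[0,0,0,0,0,0,0.025],[0,0,0,0,0,0,0.025],[0,0,0,0,0,0,0.025],[0,0,0,0,0,0,0.025],[0,0,0,0,0,0,0.025]]}}

```text
clock: 14.3
eef_pos: [0.5335, 0.0017, 0.2928]
orientation: [0.03, 1.0, -0.0, 0.001]
ft_force: [2.9, 0.7, 5.7]
gripper_width: 0.0292
grasp_force: 49.6
```

Call:
{"method": "send_rows", "body": {"moves": [[0,0,0,0,0,0,0.025],[0,0,0,0,0,0,0.025],[0,0,0,0,0,0,0.025],[0,0,0,0,0,0,0.025],[0,0,0,0,0,0,0.025],[0,0,0,0,0,0,0.025],[0,0,0,0,0,0,0.025],[0,0,0,0,0,0,0.025],[0,0,0,0,0,0,0.025],[0,0,0,0,0,0,0.025]]}}

```text
clock: 15.3
eef_pos: [0.5335, 0.0017, 0.2928]
orientation: [0.031, 1.0, -0.0, 0.001]
ft_force: [3.3, 0.9, 6.0]
gripper_width: 0.0296
grasp_force: 49.6
```

Call:
{"method": "send_rows", "body": {"moves": [[0,0,0,0,0,0,0.025],[0,0,0,0,0,0,0.025],[0,0,0,0,0,0,0.025],[0,0,0,0,0,0,0.025],[0,0,0,0,0,0,0.025],[0,0,0,0,0,0,0.025],[0,0,0,0,0,0,0.025],[0,0,0,0,0,0,0.025],[0,0,0,0,0,0,0.025],[0,0,0,0,0,0,0.025]]}}

```text
clock: 16.3
eef_pos: [0.5335, 0.0017, 0.2928]
orientation: [0.031, 1.0, -0.0, 0.001]
ft_force: [3.2, 0.7, 5.3]
gripper_width: 0.0298
grasp_force: 49.6
```

Call:
{"method": "send_rows", "body": {"moves": [[0,0,0,0,0,0,0.06],[0,0,0,0,0,0,0.085],[0,0,0,0,0,0,0.085],[0,0,0,0,0,0,0.085],[0,0,-0.01,0,0,0,0.085],[0,0,-0.03,0,0,0,0.085],[0,0,-0.06,0,0,0,0.085],[0,0,-0.09,0,0,0,0.085],[0,0,-0.11,0,0,0,0.085],[0,0,-0.11,0,0,0,0.085]]}}

```text
clock: 17.3
eef_pos: [0.5332, 0.0017, 0.4045]
orientation: [0.03, 1.0, -0.0, 0.002]
ft_force: [0.4, -0.6, -0.7]
gripper_width: 0.0849
grasp_force: 0.0
```

```bash
python3 fit.py 8|tail -2; sed -i 's/pics\/w2/pics\/w3/; s/w2.npz/w3.npz/' wr.py; python3 wr.py; python3 st.py
```

```text
17.65 0.0017 0.002 (260, 171)
now 17.7 theta 0.0016 thd -0.023 amp 0.005 rms 0.0009
[ 259  196   47   46 2039] [0.5295 0.0011 0.3276] [0.5308 0.001  0.3261] [0.031 0.031 0.008] [ 0.0027 -0.0006  0.0736]
t 17.75 p [0.5324 0.0017 0.4013] q [ 3.010e-02  9.995e-01 -3.000e-04 -6.000e-04] x ang 176.55 F [-0.29  0.39  0.01] w 0.085 g 0.0
```

View pics/w3.png

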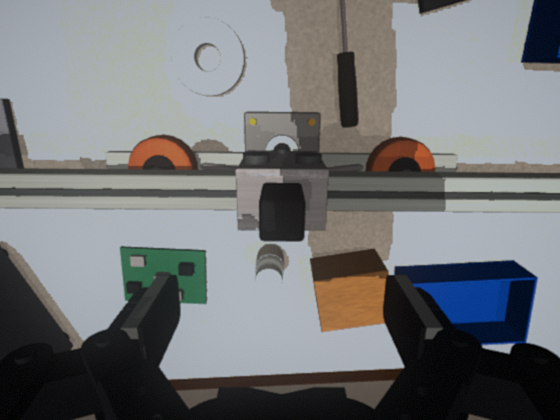

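The wrist view shows the fingers clear and the handle at (281,212). The socket is at about (282,148), centred under the trolley. The carrier is still (0.005 rad), so I hand the job in.

```bash
python3 -c "
from cell import robot
print(robot.close_job())"
```

```text
the job is handed in; nothing more can be done
None
```

The job is handed in at about 18 s of the 45 s: the carrier was held still over the socket for over three seconds, then released, and my last measurement had it swinging about 0.005 rad and roughly 2 mm off centre, with the gripper clear (the hand-in returned no verdict).

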